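Put the new preserves and the washed board in their places

ROBOT

A 7-joint arm with a two-finger parallel gripper is mounted at the origin on the work surface. World frame = base frame: x ahead of the robot, y to its left, z up, the work surface at z = 0. Lengths are in m, angles in rad, forces in N, time in s.
With the tool pointing down it reaches from about 0.35 to 0.9 m from the base axis. Payload 8.1 kg.
Tool frame: the origin (TCP) lies at the very end of the fingers, on their centre line; the grasp point (between the pads) lies 19 mm behind it; z points along the fingers, y is the direction in which the jaws open and shut (so a half turn about z gives the same grasp; the last joint's range is limited). The gripper opens to 85 mm and grips with 20 to 120 N. Pads are 22 mm wide; open, the fingers measure 114 mm over their backs; the gripper's body (76 mm by 85 mm) begins 54 mm behind the grasp point. The pads swing forward as they close: fully open they stand 13 mm farther back than shut.
Start: joints at [1.22, 0.434, 0.025, 1.573, -0.012, 1.134, -0.075], TCP at [0.153, -0.606, 0.231] pointing down, gripper open.
Joint ranges: [-2.62, 2.62], [-0.44, 2.09], [-1.27, 1.32], [0.08, 2.57], [-1.32, 4.46], [0.12, 2], [-2.74, 2.74]. Speed limits (rad/s): [2.22, 2.22, 3.01, 3.01, 3.14, 3.14, 3.14].

INTERFACE

Orientations are given as a unit quaternion [w, x, y, z].
In Python, from station import manip, eyes gives the robot as it stands. The module is installed in compiled form; this text tells all that it offers. Calls block until the motion is done:
- manip.movep(position, orientation): joint-space move of the TCP to a pose.
- manip.move_linear(position, frame=None, rate=0.15, stop_force=None): straight line of the TCP; frame=None keeps the orientation; rate is the mean speed in m/s. With stop_force (N) it stops when the force on the tool has changed by that much, and returns True; else False.
- manip.goto_joints(angles): joint-space move.
- manip.set_gripper(opening): finger opening in m; the grip force is fixed at half the most; returns when the fingers have stopped.
- manip.pause(seconds).
- manip.solve_ik(position, orientation): joint angles nearest the present ones, or None.
- eyes.get_image(name): name is "side" or "top"; returns a dict with "image" (400x640x3 uint8, red, green, blue), "range_z" (400x640 float32, m along the optical axis (not along the pixel's ray), 0 where there is no reading), "fovy" (degrees; the focal length in pixels is half the picture's height over the tangent of half this angle, whatever the lens; pixels are square), "cx", "cy" (the principal point, pixels), "extrinsics" (4x4, takes a point from world to camera coordinates). Camera axes: x right, y down, z forward; pixel columns grow to the right and rows downward; lengths in m; the calibration is good to about 2 mm. A picture is of the moment at which its call begins.
A pose or a line that the arm cannot do raises manip.IKError and nothing moves.
- manip.hand_in(): hands the job in, once; it reports no verdict.
Readings, each from a call of its own:
- manip.read_time(): time.
- manip.read_joint_positions(): joint angles.
- manip.read_qvel(): joint speeds.
- manip.read_tau(): joint torques, N m.
- manip.read_tcp_pos(): TCP position.
- manip.read_ee_rot(): TCP orientation.
- manip.read_wrist_force(): force on the tool from outside, world axes, zero at the start.
- manip.read_ft_torque(): the same for the moment, N m.
- manip.read_finger_gap(): finger opening in m.
Only numpy, scipy, OpenCV 4.12 (cv2) and the standard library are available. Lean on these libraries where they do the work, as an engineer would, in place of code of your own. Each camera call takes 0.05 s, during which the arm holds its last target. There are 200 camera calls.

TASK

Clear up after bottling tomatoes: on the stepped shelf, stand the tall jar on the upper step midway between the square tin and the wide jar, stand the low jar on the lower step straight in front of the square tin, and put the small jar centrally on the low jar's lid. Move the paddle board, kept upright, from the dish drainer to the wooden rack and stand it on edge in the empty slot immediately to the left of the steel tray (left, front and behind are as seen from the robot). Set everything down gently, none of it dropped, and do not shift the tin, wide jar, tray or little board that already stand there.

Things in the scene. Friction and masses are not known exactly. Their poses are not given: they have to be found in the camera images.
- tall_jar: Tall slim jar of red preserve with a flat brass-coloured twist lid, straight-sided, diameter 58 mm (lid too), height 125 mm (lid the top 16 mm), about 0.36 kg. Stands at the start on the counter in front of the stepped shelf, in one of three places it shares with the other two loose jars. Origin: centre of its underside; z up.
- low_jar: Low squat jar, same red preserve and brass-coloured flat twist lid, straight-sided, diameter 64 mm (lid too), height 58 mm, about 0.2 kg. Its lid top is flat and carries the small jar. Stands at the start on the counter in front of the stepped shelf. Origin: centre of its underside; z up.
- small_jar: Small jar, the narrowest one, same red preserve and brass-coloured flat twist lid, straight-sided, diameter 44 mm (lid too), height 52 mm, about 0.09 kg. Stands at the start on the counter in front of the stepped shelf. Origin: centre of its underside; z up.
- paddle_board: Light-wood paddle board 15 mm thick, on edge, handle up: blade 120 wide, 115 high, above it a centred handle 34 wide, up to 175 mm; 0.2 kg. Starts in the wire dish drainer, lower edge 14 mm above the counter, between loops 85 mm high (lift it clear first); a tumbler 99 mm high stands 80 mm beside it. Origin: centre of its lower edge; x along its width, y through its thickness, z up.
- riser: Stepped shelf of brown wood, fixed, 340 mm long (y), 200 mm deep (x). Lower step: the half nearer the robot, x -100 to 0 mm, top 18 mm above the counter, middle line x = -50. Upper step: the far half, x 0 to 100 mm, top 58 mm above the counter, middle line x = +50. Origin: centre of its underside, on the counter; x points away from the robot, z up.
- square_tin: Square metal tin with a flat lid, 75 x 75 mm, 72 mm high, 0.45 kg, standing loose and square with the shelf near one end of the upper step, about 115 mm from the shelf's middle; which end varies. Leave it where it is. Origin: centre of its underside; axes parallel to the shelf's.
- wide_jar: Wide round clip-top jar with a glass lid, diameter 80 mm, 72 mm high, 0.55 kg, standing loose near the other end of the upper step, about 115 mm from the shelf's middle. Leave it where it is. Origin: centre of its underside.
- rack: Light-wood board rack, fixed, left or right of the shelf. Boards stand on two rails along y, at x = -40 and +40 mm, tops 20 mm above the counter. 8 mm dowels up to 109 mm on both rails form four slots, 30 mm wide, centred at y = +57, +19, -19, -57; those at +19 and -57 are taken, the others empty. Origin: centre of underside, on the counter; x away from the robot, y to its left.
- steel_tray: Small steel tray 110 x 96 mm, 14 mm deep, loose, standing on edge in the rack, in the slot at y = +19 or -57 mm; top edge 116 mm above the counter. The empty slot immediately left of it is centred 38 mm from it towards the rack's +y. Leave it there. Origin: centre of its lower edge, mid-depth; y across its depth, z up.
- little_board: Little dark-wood board 104 mm wide, 86 mm high, 12 mm thick, standing on edge in the other occupied slot of the rack, its top edge 106 mm above the counter, loose. Leave it there. Origin: centre of its lower edge; y through its thickness, z up.
Mind the look-alikes: they are no part of the job. Leave any purple look-alike of the small_jar alone.

How it is judged:
At the end, for the whole second after the job is handed in: Tall jar on the upper step within 18 mm of its middle; low jar on the lower step in front of the tin within 15 mm (18 in depth); small jar on its lid within 12 mm of centre; board on edge on the rails within 17 degrees of vertical, in the slot just left of the tray; all upright, still (y of tall_jar in the frame of riser between -0.018 and 0.018 m and x of tall_jar in the frame of riser between 0.032 and 0.068 m and z of tall_jar in the frame of riser between 0.052 and 0.064 m and angle between each of tall_jar, low_jar, small_jar's own z axis and vertical below 0.1 rad and y of low_jar in the frame of square_tin between -0.015 and 0.015 m and x of low_jar in the frame of riser between -0.068 and -0.032 m and z of low_jar in the frame of riser between 0.012 and 0.024 m and horizontal distance between small_jar and low_jar below 0.012 m and z of small_jar in the frame of low_jar between 0.053 and 0.063 m and y of paddle_board in the frame of steel_tray between 0.02 and 0.056 m and x of paddle_board in the frame of rack between -0.02 and 0.02 m and z of paddle_board in the frame of rack between 0.012 and 0.03 m and angle between paddle_board's own z axis and vertical below 0.3 rad and angle between the x axis of paddle_board and the x axis of rack, either way round below 0.3 rad and linear speed of each of tall_jar, low_jar, small_jar, paddle_board below 0.02 m/s); the robot touches nothing.
It fails at once if the square tin or the wide jar shifted by more than 20 mm or knocked over (distance of any of square_tin, wide_jar from where it was at the start of the episode above 0.02 m or angle between any of square_tin, wide_jar's own z axis and vertical above 0.45 rad).
It fails at once if the steel tray or the little board shifted by more than 20 mm or tipped out (distance of any of steel_tray, little_board from where it was at the start of the episode above 0.02 m or angle between any of steel_tray, little_board's own z axis and vertical above 0.45 rad).
It fails at once if a jar or the paddle board dropped from more than about 20 mm, or knocked flying ((contact force between the fingers and tall_jar below 0.05 N and linear speed of tall_jar above 0.65 m/s) or (contact force between the fingers and low_jar below 0.05 N and linear speed of low_jar above 0.65 m/s) or (contact force between the fingers and small_jar below 0.05 N and linear speed of small_jar above 0.65 m/s) or (contact force between the fingers and paddle_board below 0.05 N and linear speed of paddle_board above 0.65 m/s)).
It fails at once if the paddle board tipped more than about 30 degrees from upright (angle between paddle_board's own z axis and vertical above 0.52 rad).
It also fails if it takes over 120 s, if anything falls off the work surface, if the arm or the gripper's body presses on something with over 40 N, if the wrist force passes 120 N, or if a joint passes its speed limit or range.

## Working session

There is one attempt and no reset: what is moved stays moved. The work goes in short steps, each a Python script; the robot and the scene stay as the last script left them, time stands still between calls to the robot, and variables do not carry over. Pictures are saved under pics/ and viewed, about 12 in all and at most 16, crops included, and the job is handed in when it is done.

```bash
mkdir -p pics; cat > h.py <<'E'
import numpy as np, cv2
from station import manip, eyes
def shot(name):
    d=eyes.get_image(name); d['f']=200/np.tan(np.radians(d['fovy'])/2); d['T']=np.array(d['extrinsics']); return d
def cloud(d):
    z=d['range_z']; v,u=np.mgrid[:400,:640]
    p=np.stack([(u-d['cx'])/d['f']*z,(v-d['cy'])/d['f']*z,z],-1)
    R,t=d['T'][:3,:3],d['T'][:3,3]
    w=(p-t)@R; w[z<=0]=np.nan; return w
def save(d,fn,box=None,s=1):
    im=d['image'][:,:,::-1]
    if box: im=im[box[1]:box[3],box[0]:box[2]]
    cv2.imwrite('pics/'+fn,cv2.resize(im,None,fx=s,fy=s,interpolation=cv2.INTER_CUBIC))
def ray(d,u,v,z):
    R,t=d['T'][:3,:3],d['T'][:3,3]; c=-R.T@t
    r=R.T@np.array([(u-d['cx'])/d['f'],(v-d['cy'])/d['f'],1]); return c+r*(z-c[2])/r[2]
E
python3 - <<'E'
from h import *
for n in ('top','side'):
    d=shot(n); save(d,n+'0.png',s=1.25); np.save(n+'0.npy',d,allow_pickle=True)
    R,t=d['T'][:3,:3],d['T'][:3,3]; print(n,d['fovy'],d['cx'],d['cy'],-R.T@t,R.round(3).tolist(),(d['range_z']>0).mean())
print(manip.read_time(),manip.read_tcp_pos(),manip.read_ee_rot())
E
```

```text
top 52.736426290957134 323.9486914151943 191.10208730921784 [ 0.2930769  -0.00238312  1.10778453] [[-0.025, -1.0, 0.002], [-0.978, 0.024, -0.208], [0.208, -0.007, -0.978]] 0.99596484375
side 56.942088524998155 317.3511533714432 198.1575281703322 [0.07277955 0.51382587 0.66168565] [[-0.759, -0.651, 0.021], [-0.431, 0.478, -0.765], [0.488, -0.59, -0.643]] 0.9961796875
0.1 [ 0.1531261  -0.60548755  0.23061912] [-6.86554518e-04  9.92341817e-01  1.23520151e-01 -1.37152946e-04]
```

View pics/top0.png

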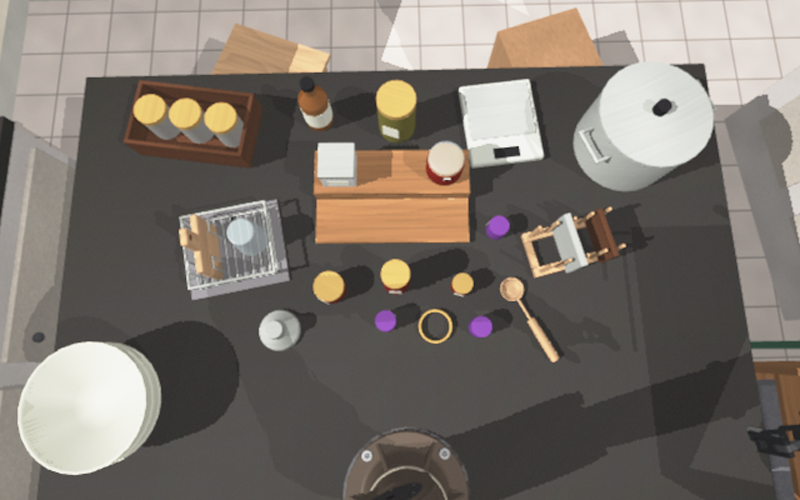

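View pics/side0.png

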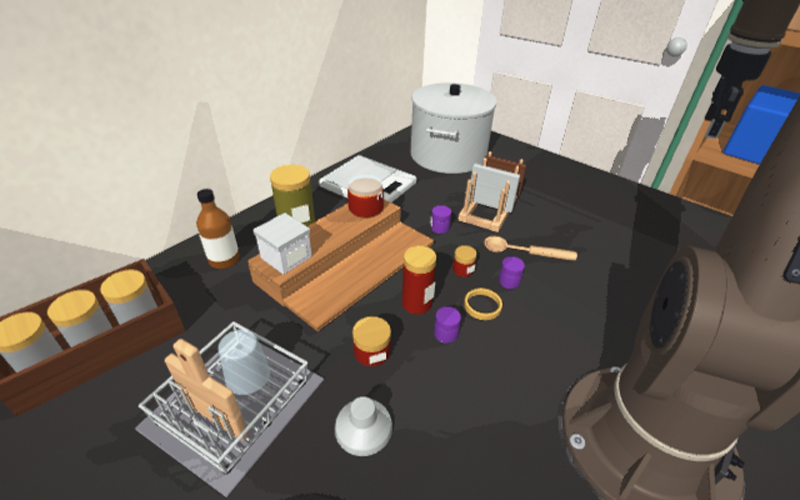

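The top view shows the loose brass-lidded jars at 640-px coordinates: low (263,230), tall (317,220), small (370,226).

What could be mistaken for them:
- The purple look-alikes at (308,257), (385,261) and (398,181).
- The brass ring at (349,261).
- The olive jar at (317,88).
- The canisters in the crate.

The tin is at the left end of the shelf and the wide jar at the right. In the rack, the tray is at (456,194) with the little board to its right, so the target slot is the leftmost one. The paddle board is in the drainer at (160,198).

```bash
cat > meas.py <<'E'
from h import *
D={n:np.load(n+'0.npy',allow_pickle=True).item() for n in('top','side')}
W={n:cloud(D[n]) for n in D}
for n in D:
    im=D[n]['image']; hsv=cv2.cvtColor(im,cv2.COLOR_RGB2HSV); w=W[n]
    m=((hsv[...,0]>14)&(hsv[...,0]<32)&(hsv[...,1]>90)&(hsv[...,2]>90)&(w[...,0]<0.75)&(abs(w[...,1])<0.35)).astype(np.uint8)
    k,l,s,c=cv2.connectedComponentsWithStats(m)
    for i in range(1,k):
        if s[i,4]<60: continue
        q=w[l==i]; zt=np.nanpercentile(q[:,2],90); e=q[abs(q[:,2]-zt)<0.006]
        print(n,'lid',c[i].round(0),s[i,4],'z',zt.round(3),'ctr',((np.nanpercentile(e,2,0)+np.nanpercentile(e,98,0))/2).round(4),'ext',(np.nanpercentile(e,98,0)-np.nanpercentile(e,2,0)).round(3))
def rect(n,lo,hi,box,mask=None):
    w=W[n]; x0,x1,y0,y1=box
    s=(w[...,2]>lo)&(w[...,2]<hi)&(w[...,0]>x0)&(w[...,0]<x1)&(w[...,1]>y0)&(w[...,1]<y1)
    m=cv2.morphologyEx(s.astype(np.uint8),cv2.MORPH_OPEN,np.ones((2,2)))
    p=w[m>0][:,:2].astype(np.float32)
    r=cv2.minAreaRect(p*1000); b=cv2.boxPoints(r)
    print(n,'rect',lo,hi,len(p),r,b.round(0).tolist())
for n in D:
    print('-- lower,upper,tin,wide'); 
    rect(n,.012,.024,(.4,.75,-.2,.2)); rect(n,.052,.064,(.4,.75,-.2,.2)); rect(n,.122,.138,(.5,.75,0,.25)); rect(n,.12,.14,(.5,.75,-.25,0))
    print('-- board handle, blade top'); rect(n,.165,.20,(.3,.7,.25,.6)); rect(n,.118,.133,(.3,.7,.25,.6))
    print('-- rack dowel/tray/board'); rect(n,.1,.125,(.3,.7,-.5,-.2)); rect(n,.014,.026,(.3,.7,-.5,-.2))
E
python3 meas.py
python3 - <<'E'
from h import *
a=np.load('top0.npy',allow_pickle=True).item();b=np.load('side0.npy',allow_pickle=True).item()
def c(d,x): x0,y0,x1,y1=x; return cv2.resize(d['image'][y0:y1,x0:x1,::-1],(390,290),interpolation=cv2.INTER_CUBIC)
cv2.imwrite('pics/c1.png',np.vstack([np.hstack([c(a,(405,155,510,233)),c(b,(355,115,440,178))]),np.hstack([c(a,(135,155,240,233)),c(b,(250,185,420,311))])]))
E
```

```text
top lid [428. 192.] 165 z 0.047 ctr [ 0.5269 -0.3011  0.0465] ext [0.014 0.043 0.01 ]
top lid [316. 219.] 467 z 0.126 ctr [0.4324 0.0129 0.1243] ext [0.05  0.052 0.007]
top lid [443. 212.] 67 z 0.094 ctr [ 0.4489 -0.3188  0.0941] ext [0.014 0.038 0.01 ]
top lid [262. 228.] 504 z 0.059 ctr [0.4193 0.154  0.0575] ext [0.057 0.057 0.007]
top lid [370. 226.] 239 z 0.053 ctr [ 0.4194 -0.1274  0.0512] ext [0.039 0.039 0.007]
top lid [409. 232.] 163 z 0.013 ctr [ 0.4077 -0.2397  0.0115] ext [0.047 0.045 0.009]
top lid [348. 261.] 237 z 0.015 ctr [ 0.333  -0.0687  0.0132] ext [0.069 0.067 0.007]
top lid [433. 268.] 98 z 0.02 ctr [ 0.3073 -0.2953  0.018 ] ext [0.095 0.057 0.008]
side lid [386. 170.] 448 z 0.082 ctr [ 0.4858 -0.3105  0.0815] ext [0.082 0.061 0.01 ]
side lid [424. 199.] 454 z 0.019 ctr [ 0.3449 -0.2684  0.0166] ext [0.172 0.103 0.008]
side lid [335. 207.] 498 z 0.126 ctr [0.4328 0.0126 0.1235] ext [0.052 0.053 0.006]
side lid [372. 203.] 220 z 0.053 ctr [ 0.4207 -0.1274  0.0503] ext [0.039 0.039 0.007]
side lid [386. 243.] 400 z 0.014 ctr [ 0.3347 -0.0688  0.0118] ext [0.068 0.
[... 2613 characters left out ...]
5273438), 73.8225326538086) [[484.0, 398.0], [652.0, 349.0], [659.0, 372.0], [490.0, 421.0]]
side rect 0.118 0.133 478 ((505.16595458984375, 385.1590270996094), (116.48059844970703, 55.41530227661133), 9.426286697387695) [[443.0, 403.0], [452.0, 348.0], [567.0, 367.0], [558.0, 422.0]]
-- rack dowel/tray/board
side rect 0.1 0.125 594 ((588.7206420898438, -446.182861328125), (218.61880493164062, 352.5685119628906), 19.37799072265625) [[427.0, -316.0], [544.0, -649.0], [750.0, -576.0], [633.0, -244.0]]
side rect 0.014 0.026 402 ((539.6119384765625, -281.7720947265625), (260.43048095703125, 409.8599548339844), 60.50569534301758) [[297.0, -294.0], [654.0, -496.0], [782.0, -269.0], [425.0, -68.0]]
```

View pics/c1.png

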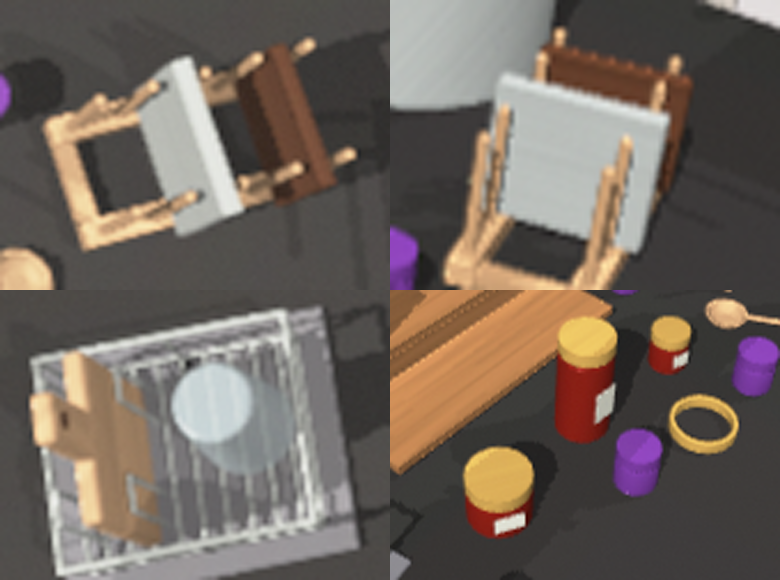

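The crops confirm the choice: three brass-lidded red jars, with the purple ones as the decoys. In the rack, the empty slot left of the tray sits between the left-hand dowels. The board stands upright in the drainer. Next I need the exact fixture and board poses.

```bash
cat > meas2.py <<'E'
from h import *
D={n:np.load(n+'0.npy',allow_pickle=True).item() for n in('top','side')}
def pts(n,box,zr,hr=None,sr=(0,255),vr=(0,255),erode=0):
    d=D[n]; w=cloud(d); hsv=cv2.cvtColor(d['image'],cv2.COLOR_RGB2HSV).astype(int)
    m=(w[...,0]>box[0])&(w[...,0]<box[1])&(w[...,1]>box[2])&(w[...,1]<box[3])&(w[...,2]>zr[0])&(w[...,2]<zr[1])
    for c,r in zip(range(3),(hr or (0,180),sr,vr)): m&=(hsv[...,c]>=r[0])&(hsv[...,c]<=r[1])
    k,l,s,_=cv2.connectedComponentsWithStats(m.astype(np.uint8))
    i=1+np.argmax(s[1:,4]); m=(l==i)
    if erode: m=cv2.erode(m.astype(np.uint8),np.ones((erode,erode)))>0
    v,u=np.nonzero(m); return w[m],u.mean().round(),v.mean().round()
def rect(p):
    r=cv2.minAreaRect((p[:,:2]*1000).astype(np.float32)); return np.round(r[0],1),np.round(r[1],1),round(r[2],2)
for n in D:
    p,u,v=pts(n,(.42,.75,-.2,.2),(.012,.026),(5,25),(80,255)); print(n,'lower',len(p),rect(p))
    p,u,v=pts(n,(.42,.75,-.2,.2),(.052,.065),(5,25),(80,255)); print(n,'upper',len(p),rect(p))
    p,u,v=pts(n,(.55,.73,.05,.2),(.122,.14),None,(0,60)); print(n,'tin',u,v,len(p),rect(p))
    p,u,v=pts(n,(.55,.73,-.2,-.05),(.124,.14)); print(n,'wide',u,v,len(p),rect(p))
    p,u,v=pts(n,(.3,.65,.25,.5),(.09,.2),(5,25),(80,255)); 
    print(n,'board',u,v,len(p),np.percentile(p,[1,50,99],0).round(3).tolist())
    for a,b in((.10,.115),(.12,.135),(.14,.165),(.18,.2)):
        q=p[(p[:,2]>a)&(p[:,2]<b)]; 
        if len(q)>10: print('   ',a,b,len(q),rect(q))
    p,u,v=pts(n,(.4,.65,-.5,-.25),(.06,.125),None,(0,50),(110,255)); 
    c=p.mean(0);U,S,V=np.linalg.svd(p-c,full_matrices=False); print(n,'tray',u,v,len(p),c.round(4),'n',V[2].round(3),rect(p))
    p,u,v=pts(n,(.4,.65,-.5,-.25),(.012,.125),None,(40,255),(90,255)); q=p[(p[:,2]<.026)]; print(n,'rails',u,v,len(q),len(p) and rect(q))
    p,u,v=pts(n,(.4,.65,-.5,-.25),(.05,.125),(0,14),(90,255),(20,150)); 
    c=p.mean(0);U,S,V=np.linalg.svd(p-c,full_matrices=False); print(n,'lboard',u,v,len(p),c.round(4),'n',V[2].round(3),rect(p))
E
python3 meas2.py
```

```text
top lower 4346 (array([568.2,  18.9]), array([340.3, 102.4]), 89.03)
top upper 2655 (array([667.8,  16.9]), array([340. , 102.6]), 89.01)
top tin 268.0 128.0 807 (array([669.6, 129.9]), array([72.7, 74.6]), 89.79)
top wide 356.0 126.0 586 (array([669.6, -96.4]), array([72.7, 72. ]), 68.37)
top board 157.0 195.0 575 [[0.445, 0.389, 0.091], [0.501, 0.4, 0.127], [0.559, 0.417, 0.189]]
    0.1 0.115 104 (array([503.5, 399.6]), array([119.2,   7.6]), 7.7)
    0.12 0.135 191 (array([502.4, 404. ]), array([119.,  15.]), 10.68)
    0.14 0.165 56 (array([502.5, 399. ]), array([ 7.2, 32.3]), 88.98)
    0.18 0.2 73 (array([503. , 404.9]), array([33.5, 14.4]), 10.8)
top tray 457.0 194.0 554 [ 0.4918 -0.348   0.1005] n [-0.234  0.961  0.146] (array([ 495.1, -354.5]), array([110.1,  25.4]), 13.96)
top rails 480.0 188.0 85 (array([ 511.5, -406.2]), array([99.1, 23.9]), 13.42)
top lboard 482.0 188.0 506 [ 0.5079 -0.4199  0.0874] n [ 0.227 -0.968 -0.107] (array([ 509.9, -424. ]), array([103.2,  41. ]), 9.18)
side lower 3896 (array([617.4,  17.1]), array([342.5, 199.3]), 88.54)
side upper 1995 (array(
[... 228 characters left out ...]
2 [[0.445, 0.39, 0.091], [0.49, 0.407, 0.128], [0.559, 0.421, 0.189]]
    0.1 0.115 212 (array([500.7, 410.9]), array([117.2,  12.2]), 16.2)
    0.12 0.135 466 (array([503.6, 404.8]), array([119.9,  15.8]), 9.86)
    0.14 0.165 163 (array([499.2, 409.9]), array([31.7, 12.4]), 35.51)
    0.18 0.2 198 (array([504. , 405.3]), array([34.3, 14.6]), 13.02)
side tray 396.0 144.0 644 [ 0.4943 -0.3492  0.0933] n [ 0.223 -0.975 -0.004] (array([ 503.5, -377.5]), array([110.6,  92.3]), 14.18)
side rails 387.0 164.0 251 (array([ 491.5, -315.2]), array([99.8, 75.5]), 13.2)
side lboard 405.0 133.0 271 [ 0.5046 -0.4221  0.0934] n [ 0.248 -0.966 -0.077] (array([ 510.9, -420.4]), array([102.4,  31.9]), 19.73)
```

```bash
cat > meas3.py <<'E'
from meas2 import *
print('=====')
th=np.radians(13.4); ex=np.array([np.cos(th),np.sin(th)]); ey=np.array([-np.sin(th),np.cos(th)]); c0=np.array([.4925,-.3152])
for n in D:
    w=cloud(D[n]); hsv=cv2.cvtColor(D[n]['image'],cv2.COLOR_RGB2HSV).astype(int)
    a=(w[...,:2]-c0)@ex; b=(w[...,:2]-c0)@ey
    wood=(hsv[...,1]>60)&(hsv[...,0]>8)&(hsv[...,0]<28)&(hsv[...,2]>110)&(abs(a)<.08)&(abs(b)<.2)
    m=wood&(w[...,2]>.095)&(w[...,2]<.118)
    k,l,s,c=cv2.connectedComponentsWithStats(m.astype(np.uint8))
    for i in range(1,k):
        if s[i,4]>2: q=l==i; print(n,'dowel',c[i].round(0),s[i,4],'x',(np.nanmean(a[q])*1e3).round(1),'y',(np.nanmean(b[q])*1e3).round(1))
    m=wood&(w[...,2]>.012)&(w[...,2]<.026); print(n,'rail y',np.percentile(b[m],[0,2,50,98,100]).round(4),'x',np.percentile(a[m],[1,99]).round(4))
    m=(hsv[...,1]<60)&(hsv[...,2]>110)&(abs(a)<.08)&(abs(b)<.1)
    for lo,hi in((.03,.06),(.06,.09),(.09,.112),(.112,.125)):
        q=m&(w[...,2]>lo)&(w[...,2]<hi)
        if q.sum()>9: print(n,'tray z',lo,'y',np.percentile(b[q],[5,50,95]).round(4),'x',np.percentile(a[q],[2,98]).round(4))
E
python3 meas3.py | sed '1,/=====/d'
```

```text
top dowel [486. 186.] 141 x -8.6 y -108.9
top dowel [486. 167.] 13 x 37.5 y -127.4
top dowel [473. 171.] 10 x 37.1 y -89.3
top dowel [459. 174.] 8 x 37.6 y -52.4
top dowel [445. 179.] 13 x 36.8 y -13.4
top dowel [431. 182.] 11 x 37.0 y 24.3
top dowel [497. 197.] 12 x -42.7 y -127.5
top dowel [483. 201.] 13 x -42.7 y -89.6
top dowel [470. 204.] 8 x -43.1 y -52.6
top dowel [455. 208.] 12 x -42.7 y -14.1
top dowel [441. 212.] 11 x -43.3 y 24.1
top rail y [-0.1048 -0.1022  0.0251  0.1895  0.1989] x [-0.0743  0.0788]
top tray z 0.03 y [-0.0296 -0.0285 -0.0272] x [-0.0613  0.0356]
top tray z 0.06 y [-0.0296 -0.0284 -0.0273] x [-0.0603  0.0374]
top tray z 0.09 y [-0.0447 -0.0287 -0.0272] x [-0.0611  0.0451]
top tray z 0.112 y [-0.0418 -0.0347 -0.0282] x [-0.0594  0.0459]
side dowel [405. 129.] 87 x -8.2 y -108.3
side dowel [379. 140.] 13 x 39.5 y -14.4
side dowel [375. 146.] 13 x 38.5 y 23.2
side dowel [406. 147.] 12 x -40.0 y -16.7
side dowel [402. 154.] 12 x -41.1 y 23.9
side rail y [-0.1132 -0.0307  0.0278  0.1768  0.1828] x [-0.075   0.0791]
side tray z 0.03 y [-0.0336 -0.0311 -0.0281] x [-0.0584  0.0483]
side tray z 0.06 y [-0.0339 -0.0305 -0.0274] x [-0.059   0.0466]
side tray z 0.09 y [-0.0335 -0.0309 -0.0272] x [-0.0589  0.0484]
side tray z 0.112 y [-0.0443 -0.035  -0.0279] x [-0.0576  0.0477]
```

The slot left of the tray is bounded by dowels at local y +24 and −14 mm. Now the jars: low, small, then tall.

```bash
cat > act.py <<'E'
from h import *
def q(deg): a=np.radians(deg)/2; return [0,float(np.cos(a)),float(np.sin(a)),0]
def P(xy,z): return [float(xy[0]),float(xy[1]),float(z)]
def pick(xy,z,deg,op,hov=.28,lift=.28):
    manip.set_gripper(op); manip.movep(P(xy,hov),q(deg))
    manip.move_linear(P(xy,z+.03),rate=.2); manip.move_linear(P(xy,z),rate=.06,stop_force=8)
    manip.set_gripper(0.0); print('gap',manip.read_finger_gap(),manip.read_tcp_pos(),manip.read_time())
    manip.move_linear(P(xy,lift),rate=.15); print('held',manip.read_finger_gap())
def place(xy,z,deg,op,hov=.28,up=.28):
    manip.movep(P(xy,hov),q(deg)); manip.move_linear(P(xy,z+.02),rate=.15); manip.pause(.3)
    hit=manip.move_linear(P(xy,z-.006),rate=.02,stop_force=3)
    print('touch',hit,manip.read_tcp_pos(),'nominal z',z); manip.set_gripper(op); manip.pause(.2)
    manip.move_linear(P(xy,up),rate=.15); print('t',manip.read_time())
E
python3 - <<'E'
from act import *
pick((.4200,.1539),.014,-1,.085)
place((.5704,.1310),.032,-1,.080)
pick((.4200,-.1274),.014,-1,.068)
d=shot('side'); save(d,'s1.png',(150,60,560,360),1.7)
E
```

```text
gap 0.06236941388677319 [0.42028414 0.15392413 0.01477079] 5.5
held 0.06184103680007518
touch True [0.57030261 0.1309479  0.03288808] nominal z 0.032
t 13.2833
gap 0.04201981542807293 [ 0.42025831 -0.12746154  0.01458503] 17.05
held 0.04234367313024805
```

View pics/s1.png

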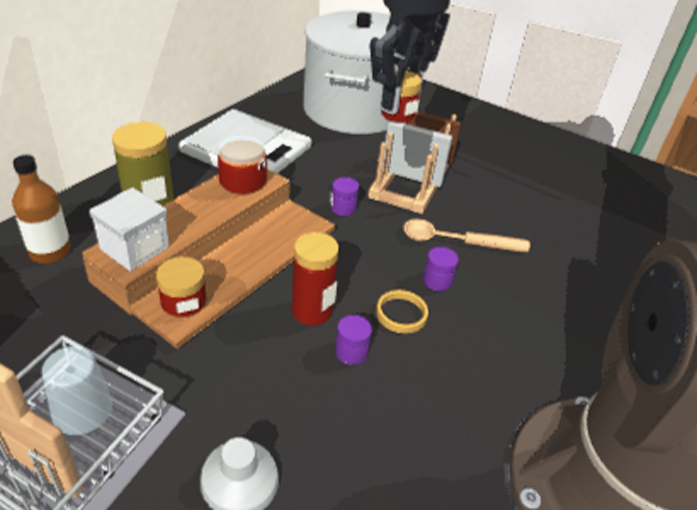

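The low jar stands in front of the tin, at crop (181,285), and the small jar is in the gripper at (405,100). I'll measure the low jar's lid before stacking.

```bash
cat >> act.py <<'E'
def lid(n,box,zt,d=None):
    d=d or shot(n); w=cloud(d); hsv=cv2.cvtColor(d['image'],cv2.COLOR_RGB2HSV)
    m=(hsv[...,0]>14)&(hsv[...,0]<32)&(hsv[...,1]>90)&(abs(w[...,2]-zt)<.007)&(w[...,0]>box[0])&(w[...,0]<box[1])&(w[...,1]>box[2])&(w[...,1]<box[3])
    if m.sum()<20: return None
    e=w[m]; a,b=np.nanpercentile(e,2,0),np.nanpercentile(e,98,0); return m.sum(),((a+b)/2).round(4),(b-a).round(3)
E
python3 - <<'E'
from act import *
r=[lid(n,(.5,.62,.07,.19),.076) for n in('top','side')]; print(r)
c=np.mean([x[1][:2] for x in r if x is not None],0); print(c)
if np.hypot(*(c-[.5704,.131]))<.006:
    place((.5703,.1310),.090,-1,.068)
    pick((.4327,.0127),.075,-1,.085,hov=.28,lift=.32)
    place((.6685,.0165),.133,-1,.080,hov=.32,up=.33)
E
```

```text
[(np.int64(449), array([0.5692, 0.1325, 0.0751]), array([0.058, 0.056, 0.008])), (np.int64(459), array([0.57  , 0.1322, 0.0741]), array([0.058, 0.058, 0.006]))]
[0.5696  0.13235]
touch True [0.57025877 0.13095789 0.09068662] nominal z 0.09
t 24.7667
gap 0.056317299415187975 [0.43317793 0.01256985 0.07567286] 27.9
held 0.056448577223191576
touch True [0.66845738 0.01642412 0.13384493] nominal z 0.133
t 35.125
```

Now the board: grasp it, lift it straight up, then look before carrying it.

```bash
python3 - <<'E'
from act import *
manip.movep([.48,.25,.36],q(10.8))
pick((.5035,.4050),.140,10.8,.05,hov=.30,lift=.37)
print(manip.read_tcp_pos(),manip.read_wrist_force(),manip.read_ft_torque())
d=shot('side'); save(d,'s2.png',(0,0,500,400),1.5)
d2=shot('top')
for n,z,b in(('small',.128,(.52,.62,.07,.19)),('tall',.183,(.6,.74,-.05,.08))):
    print(n,lid('top',b,z,d2),lid('side',b,z,d))
for n,dd in(('top',d2),('side',d)):
    w=cloud(dd);hsv=cv2.cvtColor(dd['image'],cv2.COLOR_RGB2HSV).astype(int)
    m=(hsv[...,1]>60)&(hsv[...,0]>5)&(hsv[...,0]<25)&(w[...,0]>.38)&(w[...,0]<.62)&(w[...,1]>.34)&(w[...,1]<.47)&(w[...,2]>.2)
    p=w[m]; print(n,m.sum(),p.min(0),p.max(0)) if m.sum() else 0
    for lo,hi in((.24,.28),(.28,.32),(.345,.37)):
        e=p[(p[:,2]>lo)&(p[:,2]<hi)]
        if len(e)>10: print(lo,len(e),np.percentile(e,[2,50,98],0).round(4).tolist(),cv2.minAreaRect((e[:,:2]*1000).astype(np.float32)))
E
```

```text
gap 0.014440879054482327 [0.50367024 0.40527163 0.14043929] 39.25
held 0.014137467332422882
[0.50346172 0.40466428 0.36910105] [-1.1658991   0.47329507 -2.03768878] [-0.05422132  0.01060179  0.01107098]
small (np.int64(224), array([0.5693, 0.1319, 0.1273]), array([0.038, 0.04 , 0.007])) (np.int64(240), array([0.5699, 0.1317, 0.1256]), array([0.04 , 0.04 , 0.007]))
tall (np.int64(429), array([0.6669, 0.0166, 0.1816]), array([0.052, 0.051, 0.008])) (np.int64(285), array([0.6678, 0.0172, 0.1806]), array([0.052, 0.052, 0.007]))
side 5390 [0.4437661  0.37101853 0.24403046] [0.5616725  0.437196   0.58904317]
0.24 811 [[0.4448, 0.3888, 0.2468], [0.4838, 0.408, 0.2637], [0.5544, 0.4213, 0.2793]] ((500.0851745605469, 410.95318603515625), (117.73988342285156, 14.084190368652344), 17.02918243408203)
0.28 1111 [[0.445, 0.389, 0.2807], [0.4841, 0.4082, 0.3005], [0.5547, 0.4214, 0.3191]] ((500.19122314453125, 410.7193298339844), (116.9992446899414, 14.222380638122559), 17.377527236938477)
0.345 812 [[0.4453, 0.3896, 0.3456], [0.4809, 0.4038, 0.3559], [0.5555, 0.4206, 0.3677]] ((502.35089111328125, 409.0684814453125), (118.73419952392578, 18.94904327392578), 16.52989387512207)
```

View pics/s2.png

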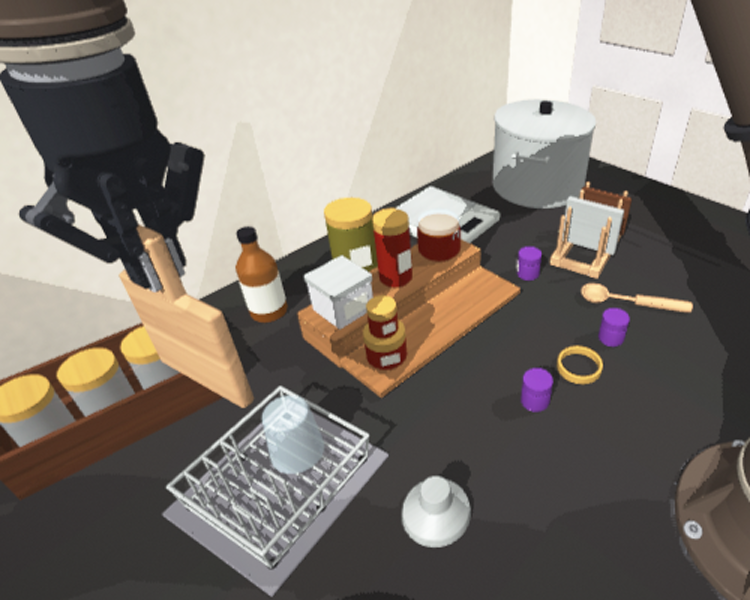

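The board hangs upright in the gripper, at (195,330). The tall jar at (393,250) and the stack at (385,335) stand as intended. I'll carry the board high to just above the slot and check there before lowering it.

```bash
cat > tgt.py <<'E'
import numpy as np
th=np.radians(13.4); ex=np.array([np.cos(th),np.sin(th)]); ey=np.array([-np.sin(th),np.cos(th)]); c0=np.array([.4925,-.3152])
T=c0-.002*ex+.0045*ey
E
python3 - <<'E'
from act import *; from tgt import *
manip.movep([.50,.20,.39],q(11)); manip.movep([.50,-.05,.39],q(12)); manip.movep(P(T,.37),q(13.4))
manip.move_linear(P(T,.265),rate=.15); manip.pause(.3); print(T,manip.read_tcp_pos(),manip.read_time())
for n in('side','top'):
    d=shot(n); w=cloud(d);hsv=cv2.cvtColor(d['image'],cv2.COLOR_RGB2HSV).astype(int)
    a=(w[...,:2]-c0)@ex; b=(w[...,:2]-c0)@ey
    m=(hsv[...,1]>60)&(hsv[...,0]>5)&(hsv[...,0]<25)&(hsv[...,2]>90)&(abs(a)<.075)&(abs(b)<.06)&(w[...,2]>.13)&(w[...,2]<.31)
    print(n,m.sum())
    for lo,hi in((.13,.16),(.17,.2),(.21,.235),(.235,.262),(.27,.31)):
        k=m&(w[...,2]>lo)&(w[...,2]<hi)
        if k.sum()>10: print(lo,k.sum(),'x',np.percentile(a[k],[2,98]).round(4),'y',np.percentile(b[k],[2,50,98]).round(4),'slope',np.polyfit(a[k],b[k],1)[0].round(3))
    box=(330,60,490,190) if n=='side' else (390,130,530,244); save(d,n+'3.png',box,4)
E
```

```text
[ 0.48951158 -0.311286  ] [ 0.48975702 -0.31133064  0.26554786] 45.025
side 1902
0.13 265 x [-0.0581  0.0573] y [0.0075 0.0109 0.014 ] slope 0.001
0.17 441 x [-0.0586  0.0564] y [0.0073 0.0113 0.0143] slope 0.0
0.21 401 x [-0.0581  0.0558] y [0.0075 0.0112 0.0143] slope 0.002
0.235 410 x [-0.0578  0.0567] y [0.0024 0.0108 0.0143] slope 0.004
0.27 61 x [-0.0169  0.016 ] y [0.0022 0.01   0.0159] slope 0.014
top 1020
0.13 119 x [-0.0567  0.0552] y [0.0121 0.0134 0.0143] slope -0.003
0.17 232 x [-0.0598  0.0544] y [0.0116 0.0133 0.0145] slope -0.004
0.21 155 x [-0.0609  0.0545] y [0.0116 0.0133 0.0144] slope 0.002
0.235 328 x [-0.0603  0.0551] y [0.0001 0.01   0.0142] slope -0.005
0.27 32 x [-0.0188 -0.0142] y [0.0026 0.0114 0.0189] slope 2.052
```

View pics/side3.png

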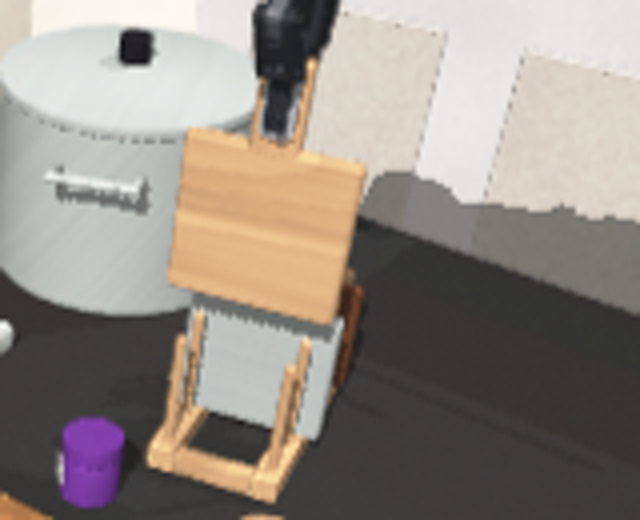

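The board hangs vertical and parallel to the slot, with its centre at local y ≈ 6 mm against the slot centre at 4.7. I'll shift it 1.5 mm and lower it onto the rails.

```bash
python3 - <<'E'
from act import *; from tgt import *
T=T-.0015*ey
manip.move_linear(P(T,.25),rate=.05); hit=manip.move_linear(P(T,.16),rate=.08,stop_force=8); print(hit,manip.read_tcp_pos())
if not hit:
    manip.pause(.3); hit=manip.move_linear(P(T,.140),rate=.015,stop_force=3); print('touch',hit,manip.read_tcp_pos(),manip.read_time())
d=shot('side'); save(d,'s4.png',(330,60,490,190),4)
E
```

```text
False [ 0.49021645 -0.3128059   0.16055887]
touch True [ 0.48974155 -0.31278916  0.14637947] 48.0417
```

View pics/s4.png

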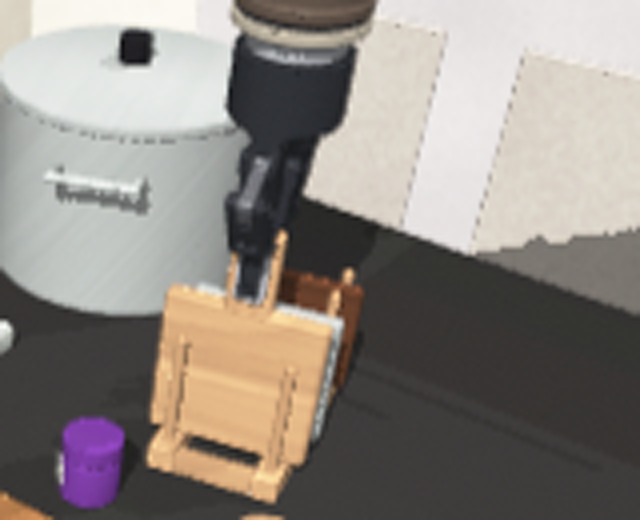

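Contact came at z = 0.1464, which is the expected seating height. The picture shows the board behind the leftmost dowels, at (240,370), with the tray behind it. I'll release gently, withdraw and check everything.

```bash
python3 - <<'E'
from act import *; from tgt import *
manip.set_gripper(.04); manip.pause(.3); p=manip.read_tcp_pos()
manip.move_linear([float(p[0]),float(p[1]),.30],rate=.12); manip.movep([.25,-.5,.35],q(13.4)); manip.pause(.5)
S={n:shot(n) for n in('top','side')}
for nm,z,b in(('small',.128,(.52,.62,.07,.19)),('tall',.183,(.6,.74,-.05,.08))):
    print(nm,[lid(n,b,z,S[n]) for n in S])
for n in S:
    d=S[n]; np.save(n+'9.npy',d,allow_pickle=True); w=cloud(d);hsv=cv2.cvtColor(d['image'],cv2.COLOR_RGB2HSV).astype(int)
    a=(w[...,:2]-c0)@ex; b=(w[...,:2]-c0)@ey
    for lo,hi in((.03,.06),(.06,.09),(.112,.133),(.14,.19),(.185,.205)):
        m=(hsv[...,1]>60)&(hsv[...,0]>5)&(hsv[...,0]<25)&(hsv[...,2]>90)&(abs(a)<.062)&(abs(b-.005)<.022)&(w[...,2]>lo)&(w[...,2]<hi)
        if m.sum()>10: print(n,'board',lo,m.sum(),'x',np.percentile(a[m],[2,98]).round(4),'y',np.percentile(b[m],[2,50,98]).round(4))
    m=(hsv[...,1]<60)&(hsv[...,2]>110)&(abs(a)<.08)&(abs(b+.035)<.025)&(w[...,2]>.108)&(w[...,2]<.125); print(n,'tray top y',np.percentile(b[m],[2,50,98]).round(4),np.percentile(a[m],[2,98]).round(4))
    m=(w[...,2]>.122)&(w[...,2]<.14)&(w[...,0]>.6)&(w[...,0]<.73); 
    for k,(l,h) in dict(tin=(.08,.2),wide=(-.17,-.04)).items():
        e=w[m&(w[...,1]>l)&(w[...,1]<h)]; print(n,k,((np.percentile(e,2,0)+np.percentile(e,98,0))/2).round(4))
im=np.hstack([S['side']['image'][60:360,140:540],S['top']['image'][90:390,110:510]])[...,::-1]; cv2.imwrite('pics/fin.png',im)
print(manip.read_time(),manip.read_tcp_pos())
E
```

```text
small [(np.int64(233), array([0.5683, 0.1319, 0.1269]), array([0.04 , 0.04 , 0.008])), (np.int64(242), array([0.5709, 0.1322, 0.1254]), array([0.041, 0.04 , 0.008]))]
tall [(np.int64(423), array([0.6672, 0.0166, 0.1819]), array([0.052, 0.051, 0.007])), (np.int64(283), array([0.668 , 0.0176, 0.1805]), array([0.052, 0.052, 0.007]))]
top board 0.03 147 x [-0.0594  0.0539] y [0.0104 0.0123 0.0263]
top board 0.06 171 x [-0.0601  0.0524] y [0.0105 0.0123 0.0266]
top board 0.112 203 x [-0.06    0.0536] y [-0.0021  0.0116  0.0133]
top board 0.14 110 x [-0.0192  0.0122] y [0.0037 0.0118 0.0134]
top board 0.185 99 x [-0.0183  0.0131] y [-0.0018  0.0065  0.0125]
top tray top y [-0.0424 -0.0354 -0.0277] [-0.0597  0.0468]
top tin [0.6694 0.1298 0.1287]
top wide [ 0.6699 -0.0967  0.1277]
side board 0.03 339 x [-0.0589  0.0565] y [0.0052 0.01   0.025 ]
side board 0.06 366 x [-0.0585  0.0552] y [0.0064 0.0102 0.0256]
side board 0.112 288 x [-0.0586  0.0564] y [0.0047 0.0097 0.0129]
side board 0.14 214 x [-0.0171  0.0153] y [0.0015 0.0094 0.0127]
side board 0.185 62 x [-0.0163  0.0151] y [-0.0025  0.0068  0.011 ]
side tray top y [-0.0453 -0.0393 -0.0299] [-0.0583  0.0493]
side tin [0.6714 0.1304 0.1273]
side wide [ 0.6707 -0.0955  0.1271]
51.975 [ 0.25007002 -0.49996478  0.34999348]
```

View pics/fin.png

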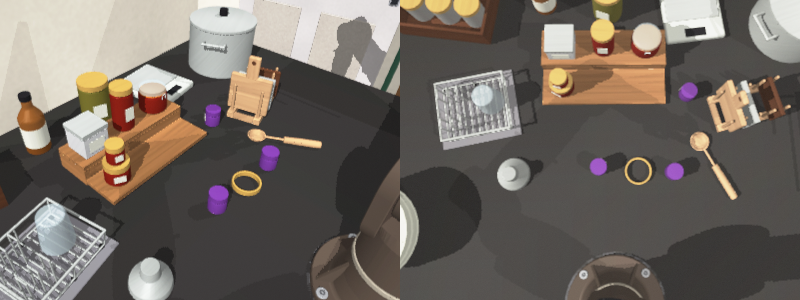

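The final picture shows the tall jar between the tin and the wide jar (602,35), the stack in front of the tin (560,82), and the board upright in the leftmost slot (740,105). Every check agrees, so I'm handing in.

```bash
python3 -c "
from station import manip
manip.hand_in(); print(manip.read_time())"
```

```text
the job is handed in; nothing more can be done
the job is handed in; nothing more can be done
```

The job is handed in, at about 52 s on the robot's clock. All three jars and the paddle board are in place, and the gripper is clear of everything. The hand-in gives no verdict; the figures below are from my last camera checks.

| Item | Where it stands | Last check |
|---|---|---|
| Tall jar | Upper step, midway between tin and wide jar | About 1 mm from the target point |
| Low jar | Lower step, in front of the tin | About 1–2 mm from its target, measured just before stacking |
| Small jar | On the low jar's lid | About 1 mm from the lid centre |
| Paddle board | Slot just left of the steel tray | Vertical, about 40 mm left of the tray (needs 20–56 mm); touched the rails at the expected height |

- **Not to be moved:** The tin and wide jar measured within about 2 mm of where they started, and the tray within about 1 mm from the top camera. I did not re-measure the little board. It looks undisturbed in the last picture.
- **Disagreements:** The side camera put the tray's top edge about 4 mm off its earlier reading, most likely because the board now partly hides it. Otherwise the two cameras differed by no more than about 3 mm.

No check failed.

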